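# Uncover the resonator and lay the test rod across it

### The arm

A 7-joint arm with a two-finger parallel gripper is mounted at the origin on the work surface. World frame = base frame: x ahead of the robot, y to its left, z up, the work surface at z = 0. Lengths are in m, angles in rad, forces in N, time in s.
With the tool pointing down it reaches from about 0.4 to 0.85 m from the base axis. Payload 4.5 kg.
Tool frame: the origin (TCP) lies where the fingers leave the gripper's body, on its centre line; the fingertips stand 64 mm ahead of it and the grasp point (between the pads) lies 45 mm ahead of it; z points along the fingers, y is the direction in which the jaws open and shut (so a half turn about z gives the same grasp; the last joint's range is limited). The gripper opens to 88 mm and grips with 3 to 60 N. Pads are 18 mm wide; open, the fingers measure 123 mm over their backs; the gripper's body (75 mm by 187 mm) begins 45 mm behind the grasp point.
Start: joints at [-1.093, 0.689, -0.195, 1.565, 0.157, 0.902, -0.215], TCP at [0.268, 0.564, 0.303] pointing down, gripper open.
Joint ranges: [-3.01, 3.01], [-0.46, 2.08], [-1.47, 1.51], [0.13, 2.56], [-1, 4.14], [0.04, 2.09], [-2.66, 2.66]. Speed limits (rad/s): [2.57, 2.57, 3.14, 3.14, 3.14, 3.14, 3.14].

### API

Orientations are given as a unit quaternion [x, y, z, w].
In Python, from plant import monitor, snapshot, workorder, finder gives the robot as it stands.
- The arm moves only by the tool carry_out, never from a script. Its argument "motion" is one flat list of numbers, 6 for each row, row after row: the shift along the tool's x, y, z in cm, then the turn, a rotation vector about the tool's x, y, z in rad. In form: [x, y, z, rx, ry, rz, x, y, z, rx, ry, rz, ...]. A call has 1 to 8 rows; each row shifts and turns the commanded pose from where the row before left it, along the tool's axes as they then stand; what a row does not reach is not made up. A row lasts 1/8 s, in which the tool goes at most 62.5 mm and 10.7 degrees, less where a joint would pass 70% of its speed; a pose out of reach is approached as far as the arm can. A call with a gripper value outside its range is refused whole. "hand" is the finger opening in cm, from 0 to 8.81, set as the call begins (left out, the last holds). The fingers move at their own pace and stop on an object; "grip_force" is the grip in N (left out, the last holds). Time passes only in rows, so rows that do not move let the fingers close. It gives the time, the measured TCP pose, the force and the opening at its end, in the units of the state.
- monitor.get_state(): the state, without advancing time (a new reading comes with each control period).
- snapshot(name): name is "scene" or "top"; returns a dict with "frame" (400x640x3 uint8, red, green, blue), "range_z" (400x640 float32, m along the optical axis (not along the pixel's ray), 0 where there is no reading), "fx", "fy", "cx", "cy" (pixels), "rvec" (rotation vector, rad) and "tvec" (3), from world to camera coordinates, as OpenCV has them. Camera axes: x right, y down, z forward; pixel columns grow to the right and rows downward; lengths in m; the calibration is good to about 2 mm. A picture is of the moment at which its call begins.
- workorder.finish_job(): hands the job in, once; it reports no verdict.
Trained networks look in a picture, given as the dict that the camera call returned (one of the last four; its "shot" number tells which), for a name from the list of things; names that differ only in an ending like _2 or _b are one class to them, and where a whole thing is asked for, a point or a joint stands for the part that bears it (a point fixed in the world has none). Each returns a list of dicts, best first, with "p" (0 to 1); they miss things now and then, are a little off and sometimes report something else, mostly with a low value. They report only what shows in the picture. A call takes as long as a camera call. They do not tell look-alikes from the thing itself.
- finder.masks_of(picture, thing): "pixels" (400x640 bool, what is visible of it) and "extent" ([left, top, right, bottom] in pixels, round what is visible of it).
The state is a dict: "clock": time; "q": joint angles; "qd": joint speeds; "joint_torque": joint torques, N m; "tool_pos": TCP position; "eef_rot": TCP orientation; "contact_force": force on the tool from outside, world axes, zero at the start; "moment": the same for the moment, N m; "opening": opening from 0.0 (shut) to 1.0 (fully open).
Only numpy, scipy, OpenCV 4.12 (cv2) and the standard library are available. Lean on these libraries where they do the work, as an engineer would, in place of code of your own. Each camera call takes 0.05 s, during which the arm holds its last target. There are 200 camera calls.

### The job

Set up the tilted copper resonator for a tuning check: twist its bayonet cover a quarter turn anticlockwise (seen looking down on the cover), lift it off and set it down flat with its handle up, centred on the round cork pad inside the open chest. Then take the thicker, longer of the two brass rods from its cradle and lay it, centred, in both notched rests so that it bridges the open mouth. Set both down without dropping them, leave everything else where it is, and leave the chest lid open.

Things in the scene. Friction and masses are not known exactly. Their poses are not given: they have to be found in the camera images.
- resonator: Fixed copper tube on a teak base 150 x 170 x 20 mm. Origin at the centre of the base's underside; frame upright, z up. The tube (outer diameter 56, inner 48) leans 30 degrees from vertical towards this frame's -x (roughly towards the robot): its axis, pointing out of the mouth, is (-0.5, 0, 0.866) here. Two lugs, 6 mm out and 52 degrees wide, stand out towards +y and -y, 8 mm below the rim.
- mouth (a point): Centre of the tube's rim, at (-30, 0, 150) mm of the resonator's frame; axes parallel to that frame.
- seat (a point): Where the rod's middle belongs, lying along y: midway between two V rests, 26 mm out from the rim along the tube's axis, (-43, 0, 172.5) mm of the resonator's frame; axes parallel to it. The rests are upward-open 90 degree notches, 12 mm wide, on posts at y = +66 and -66 mm; lips 36 mm apart in x, tops at z = 182 mm.
- collar (a point): Point on the tube's axis 20 mm below the rim, where the cover's origin lies while the cover is fitted; axes parallel to the resonator's frame.
- cover: Loose round brass bayonet cover, diameter 78, skirt 20 high, flat top at z = 26 mm, 0.3 kg. Origin: centre of the skirt's lower edge; z out through the handle (along the tube's axis when fitted); y along the handle. Locked, its handle is parallel to the resonator's y and its inner tabs sit under the lugs with 1.5 mm play, so it cannot be pulled off.
- cover_grip (a point): Grip point 48 mm up the cover's axis, in its bar handle, which is 14 mm thick (x), 66 long (y), from z = 26 to 59 mm of the cover. The fitted cover turns freely and only anticlockwise, about its own +z (clockwise meets a stop after about 5 degrees). It comes off along the tube's axis once turned by 60 to 110 degrees; 85 is best. Axes as the cover's.
- chest: Fixed teak chest, open on top, outside 170 (x) x 280 (y) x 60 mm high, walls and floor 8 mm; origin at the centre of its underside. Its lid is hinged on the +x rim and stands open there, a panel about 170 mm tall.
- chest_lid (a joint): Lid opening angle in rad: 0 shut, about 1.6 to 1.8 standing open; stays where it is put.
- pad: Fixed round cork pad on the chest's floor towards one end of the chest, diameter 90, 4 mm thick; origin at the centre of its underside, its top 12 mm above the table.
- rod: Loose solid brass rod, diameter 16, length 180 mm, 0.3 kg; origin at its middle on its axis, y along it. Lies in one of two alike cradles: two wooden V notches 12 mm wide at 55 mm either side of the middle, on an 8 mm base plate; its axis is 46 mm above the table. Its two ends are alike.
- thin_rod: Bystander: brass rod, diameter 10, length 140 mm, in the other cradle; origin at its middle, y along it, its axis 42 mm above the table.
- cradle_a: Fixed wooden cradle that holds the rod, 60 (x) x 150 (y) mm, notch lips 53 mm high; origin at the centre of its underside.
- cradle_b: Fixed cradle of the same shape that holds the thin rod.
- stone: Bystander: pale sandstone rubbing block 70 x 45 x 32 mm lying in the other end of the chest; origin at the centre of its underside.
- cymbal: Bystander: small bronze ceng-ceng cymbal, diameter 110, 34 mm high, lying flat; origin at the centre of its underside.
- mallet: Bystander: two-headed wooden mallet lying flat, 200 mm long, 42 mm high, handle along its -x, head at x = +20 mm; origin under the neck, on the table.
- polish_jar: Bystander: closed jar, diameter 60, 110 mm tall; origin at the centre of its underside.
- fork: Bystander: steel tuning fork lying flat, 160 x 28 x 8 mm along its x; origin near its middle, on the table.
There are look-alikes about, which are no part of the job. Leave any blue or red look-alike of the cover alone. Leave any black look-alike of the rod alone.

How it is judged:
By the outcome, as a careful person would: the job done as asked, in the order asked, and still so for the second after the job is handed in, with the robot touching nothing.
It also fails if it takes over 66 s, if anything falls off the work surface, if the arm or the gripper's body presses on something with over 40 N, if the wrist force passes 120 N, or if a joint passes its speed limit or range.

## Working session

There is one attempt and no reset: what is moved stays moved. The work goes in short steps, Python scripts to look and compute and a tool call to move; the robot and the scene stay as the last step left them, time stands still between calls to the robot, and variables do not carry over. Pictures are saved under pics/ and viewed, about 8 in all and at most 12, crops included, and the job is handed in when it is done.

Besides the shell and the picture viewer there is one more tool, called after "Call:" as a command line: name --argument value ..., lists and objects as JSON in quotes. carry_out: Moves the arm, as the interface text tells. Its arguments: {"type":"object","properties":{"motion":{"type":"array"},"hand":{"type":"number"},"grip_force":{"type":"number"}},"required":["motion"]}

```bash
ls; mkdir -p pics
cat > h.py <<'E'
import numpy as np, cv2
from scipy.spatial.transform import Rotation as R
from plant import monitor, snapshot, workorder, finder
def cloud(s):
    z=s["range_z"]; v,u=np.mgrid[:400,:640]
    c=np.stack([(u-s["cx"])/s["fx"]*z,(v-s["cy"])/s["fy"]*z,z],-1)
    Rm=R.from_rotvec(np.ravel(s["rvec"])).as_matrix()
    w=(c-np.ravel(s["tvec"]))@Rm
    w[z==0]=np.nan
    return w
def save(n,img): cv2.imwrite(f"pics/{n}.png",cv2.cvtColor(np.ascontiguousarray(img),cv2.COLOR_RGB2BGR))
E
python3 - <<'E'
from h import *
print(monitor.get_state())
for n in("scene","top"):
    s=snapshot(n); save(n+"0",s["frame"]); w=cloud(s)
    np.savez(n+"0.npz",w=w,f=s["frame"])
    Rm=R.from_rotvec(np.ravel(s["rvec"])).as_matrix(); print(n,s["fx"],"cam",-Rm.T@np.ravel(s["tvec"]))
    for t in("resonator","cover","chest","pad","rod","cradle_a","stone","cymbal","mallet","polish_jar","fork"):
        for d in finder.masks_of(s,t)[:4]:
            if d["p"]<.2: continue
            p=w[d["pixels"]]; print(n,t,round(d["p"],2),np.round(d["extent"]),np.round(np.nanmedian(p,0),3),np.round(np.nanpercentile(p,[2,98],axis=0),3).tolist())
E
```

```text
pics
{'clock': 0.0, 'q': array([-1.09318938,  0.69000332, -0.19450038,  1.56635693,  0.15734487,
        0.90249114, -0.21509091]), 'qd': array([-9.97727620e-05, -1.12651457e-03,  2.14431682e-03, -1.65503450e-03,
       -1.04320020e-03, -2.00093020e-03,  7.37208260e-04]), 'joint_torque': array([-2.17312436e-04, -5.27557504e+01, -1.26670003e+00, -1.53431386e+01,
       -5.26096125e-02,  6.63566592e-03,  1.56446572e-04]), 'tool_pos': array([0.26819137, 0.56395805, 0.30189408]), 'eef_rot': array([ 2.20031896e-01,  9.75492233e-01, -9.24078598e-04, -1.18180538e-04]), 'contact_force': array([ 0.35591096,  0.49402253, -0.38322926]), 'moment': array([ 0.00245241, -0.05766681,  0.06083685]), 'opening': 1.0018039966697165}
scene 375.69665793371587 cam [ 1.36080897 -0.24587166  0.85136642]
scene resonator 0.7 [289. 191. 360. 275.] [0.594 0.026 0.021] [[0.507, -0.046, 0.005], [0.655, 0.126, 0.167]]
scene resonator 0.3 [204. 263. 263. 311.] [ 0.626 -0.267  0.007] [[0.588, -0.332, -0.001], [0.664, -0.193, 0.05]]
scene cover 0.93 [307. 192. 337. 222.] [0.548 0.028 0.164] [[0.521, -0.003, 0.137], [0
[... 2920 characters left out ...]
4  0.008] [[0.574, -0.331, 0.002], [0.654, -0.194, 0.052]]
top stone 0.91 [221. 182. 246. 203.] [0.538 0.319 0.039] [[0.515, 0.286, 0.017], [0.563, 0.354, 0.044]]
top stone 0.52 [290. 154. 352. 213.] [0.554 0.049 0.02 ] [[0.488, -0.043, 0.013], [0.647, 0.131, 0.175]]
top cymbal 0.74 [302. 229. 336. 269.] [0.362 0.059 0.007] [[0.315, 0.013, -0.001], [0.412, 0.108, 0.032]]
top mallet 0.63 [343. 235. 409. 285.] [ 0.344 -0.079  0.03 ] [[0.267, -0.206, -0.001], [0.401, -0.023, 0.044]]
top polish_jar 0.78 [282. 109. 303. 138.] [0.736 0.138 0.103] [[0.721, 0.113, 0.008], [0.773, 0.165, 0.113]]
top fork 0.71 [360. 102. 392. 148.] [ 0.763 -0.122  0.006] [[0.7, -0.161, -0.004], [0.824, -0.075, 0.014]]
```

Run:
```python
from h import *
a=np.load("top0.npz")["f"][90:340,130:510]; b=np.load("scene0.npz")["f"][120:340,150:470]
save("v1",cv2.resize(a,(780,513),interpolation=cv2.INTER_CUBIC)); save("v2",cv2.resize(b,(800,550),interpolation=cv2.INTER_CUBIC))
```

```text
(no output)
```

View pics/v1.png

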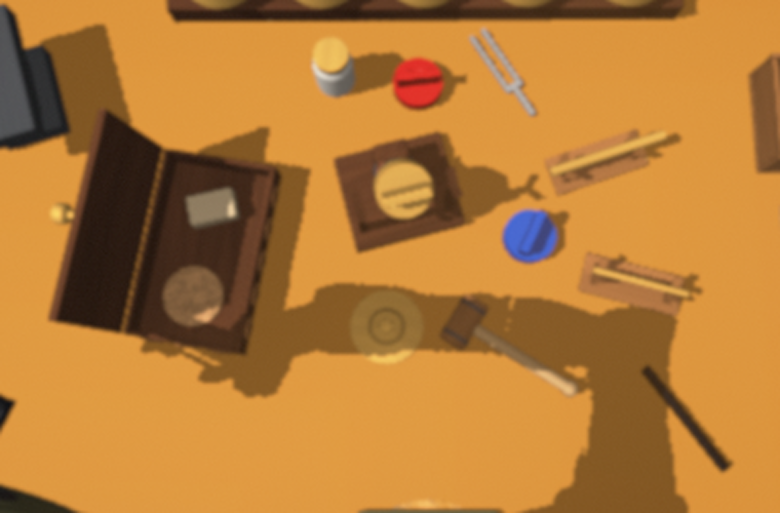

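View pics/v2.png

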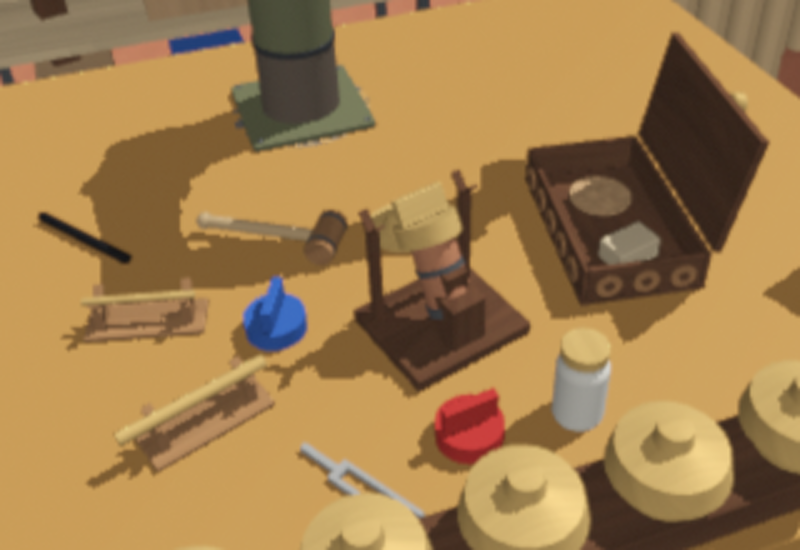

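```bash
cat > m.py <<'E'
from h import *
W=[np.load(n+"0.npz")["w"].reshape(-1,3) for n in("scene","top")]
def sel(P,lo,hi): return P[np.all((P>lo)&(P<hi),1)]
def rect(P):
    r=cv2.minAreaRect((P[:,:2]*1000).astype(np.float32)); return np.round(r[0],1),np.round(r[1],1),round(r[2],1)
for n,P in zip(("scene","top"),W):
    print("==",n)
    b=sel(P,[.45,-.09,.014],[.70,.16,.026]); print("base",len(b),rect(b),np.median(b[:,2]))
    # cover flat top: iterative plane fit near axis guess
    c=sel(P,[.46,-.03,.13],[.62,.10,.21]); 
    best=None; rng=np.random.default_rng(0)
    for _ in range(2000):
        t=c[rng.choice(len(c),3,False)]; m=np.cross(t[1]-t[0],t[2]-t[0]); l=np.linalg.norm(m)
        if l<1e-6: continue
        m/=l; m*=np.sign(m[2])
        if m[2]<.75 or m[2]>.95: continue
        k=np.abs((c-t[0])@m)<.002
        if best is None or k.sum()>best.sum(): best=k
    q=c[best]; o=q.mean(0); m=np.linalg.svd(q-o)[2][2]; m*=np.sign(m[2])
    print("top plane",len(q),o,m,"yaw",np.degrees(np.arctan2(-m[1],-m[0])),"tilt",np.degrees(np.arccos(m[2])))
    h=c[((c-o)@m>.010)&((c-o)@m<.045)]
    hh=h-((h-o)@m)[:,None]*m; print("handle n",len(h),"mean",h.mean(0),"dir",np.linalg.svd(hh-hh.mean(0))[2][0],"maxheight",np.percentile((h-o)@m,95))
    for nm,lo,hi in(("rodA",[.56,-.38,.047],[.68,-.16,.062]),("thin",[.36,-.40,.040],[.49,-.20,.055])):
        r=sel(P,lo,hi); print(nm,len(r),rect(r))
    r=sel(P,[.3,.2,.056],[.66,.5,.064]); print("chest rim",len(r),rect(r))
    r=sel(P,[.35,.29,.009],[.47,.41,.016]); print("pad",len(r),rect(r))
    r=sel(P,[.45,-.12,.172],[.65,.18,.190]); print("posts",len(r),r.min(0),r.max(0))
    r=sel(P,[.3,.2,.09],[.68,.55,.24]); print("lid",len(r), r.min(0),r.max(0))
E
python3 m.py
```

```text
== scene
base 1214 (array([571.5,  41.3]), array([154.2, 171.3]), 14.8) 0.01868097506674135
top plane 159 [0.54325196 0.04124929 0.16175592] [0.56543412 0.33116386 0.75539046] yaw -149.64331634494906 tilt 40.940500756582225
handle n 157 mean [0.57007675 0.04485023 0.16322587] dir [ 0.59916268 -0.79432491 -0.10025982] maxheight 0.02395758964030872
rodA 316 (array([ 621.2, -270.7]), array([ 40.5, 179.3]), 17.9)
thin 165 (array([ 429.4, -311.3]), array([140.3,  40.9]), 76.1)
chest rim 427 (array([477.1, 333.5]), array([182.3, 284.3]), 80.9)
pad 319 (array([409.9, 350.6]), array([118.2, 119.3]), 89.7)
posts 174 [ 0.49470727 -0.04381722  0.17204311] [0.57653029 0.10360133 0.18738081]
lid 2094 [0.35392544 0.3918478  0.09003769] [0.63647237 0.49364863 0.23009797]
== top
base 1536 (array([567.9,  42.2]), array([150.1, 170. ]), 14.5) 0.01960682582011016
top plane 262 [0.53980664 0.03544366 0.15696136] [-0.48114585 -0.13468122  0.86623302] yaw 15.637871272293204 tilt 29.976200491005667
handle n 245 mean [0.52426111 0.03786374 0.17856942] dir [-0.308486    0.95093865 -0.0234962 ] maxheight 0.03485402015628429
rodA 315 (array([ 617.3, -269.8]), array([ 40.6, 179. ]), 17.6)
thin 231 (array([ 424.8, -308.9]), array([137.4,  40.9]), 74.5)
chest rim 732 (array([474.1, 331.4]), array([173.9, 279.9]), 80.4)
pad 794 (array([410.1, 350. ]), array([119. , 117.2]), 89.8)
posts 246 [ 0.49004673 -0.04192547  0.17206561] [0.56902817 0.10514813 0.18922553]
lid 3236 [0.35197877 0.39618482 0.09003894] [0.63128533 0.4930721  0.23231022]
```

```bash
cat > m2.py <<'E'
from h import *
def masks(n,t,near,z=None):
    s=snapshot(n); w=cloud(s); out=[]
    for d in finder.masks_of(s,t):
        p=w[d["pixels"]]; 
        if np.linalg.norm(np.nanmedian(p,0)[:2]-near)<.06: return s,w,d
    return s,w,None
yaw=np.radians(14.6); xr=np.array([np.cos(yaw),np.sin(yaw),0]); yr=np.array([-np.sin(yaw),np.cos(yaw),0]); zr=np.array([0,0,1.])
B=np.array([.5695,.0418,0])
a=-.5*xr+.866*zr; e=.866*xr+.5*zr
mouth=B-.03*xr+.15*zr; col=mouth-.02*a
if __name__=="__main__":
  for n in("scene","top"):
    w=np.load(n+"0.npz")["w"].reshape(-1,3); w=w[~np.isnan(w[:,0])]
    q=w-col; Q=np.stack([q@e,q@yr,q@a],1)*1000
    k=(np.abs(Q[:,0])<45)&(np.abs(Q[:,1])<50)
    for lo,hi in((4,18),(23,29),(40,56),(56,64)):
        r=Q[k&(Q[:,2]>lo)&(Q[:,2]<hi)]
        print(n,"cover z",lo,hi,len(r),"lo/med/hi",np.round(np.percentile(r,[1,50,99],axis=0),1).tolist() if len(r) else "")
        if (lo,hi)==(56,64) or (lo,hi)==(40,56): 
            rr=cv2.minAreaRect(r[:,:2].astype(np.float32)); print("   rect",np.round(rr[0],1),np.round(rr[1],1),round(rr[2],1))
    f=w-B; F=np.stack([f@xr,f@yr,f[:,2]],1)*1000
    for s in(1,-1):
        r=F[(np.abs(F[:,1]*s-66)<14)&(np.abs(F[:,0]+43)<35)&(F[:,2]>150)]
        print(n,"post",s,len(r),np.round(np.percentile(r,[2,50,98],axis=0),1).tolist())
    s,w2,d=masks(n,"pad",[.41,.35])
    if d:
        P=w2[d["pixels"]]; P=P[~np.isnan(P[:,0])]; P=P[(P[:,2]<.02)]
        c,r=cv2.minEnclosingCircle((P[:,:2]*1000).astype(np.float32)); print(n,"pad",np.round(c,1),round(r,1),np.round(P.mean(0)*1000,1))
        el=cv2.fitEllipse(cv2.convexHull((P[:,:2]*1000).astype(np.float32))); print("  ell",np.round(el[0],1),np.round(el[1],1))
E
python3 m2.py
```

```text
scene cover z 4 18 124 lo/med/hi [[-7.2, -39.9, 4.2], [31.6, -18.9, 10.8], [41.8, 28.1, 17.9]]
scene cover z 23 29 100 lo/med/hi [[-20.1, -39.5, 23.1], [11.7, -6.5, 24.9], [38.5, 33.0, 28.8]]
scene cover z 40 56 120 lo/med/hi [[-4.1, -34.8, 40.2], [6.5, -3.0, 48.0], [10.2, 31.1, 55.8]]
   rect [ 6.2 -2.3] [67.2 15.4] 80.6
scene cover z 56 64 28 lo/med/hi [[-4.9, -33.7, 56.2], [4.5, -7.3, 57.4], [11.0, 30.0, 58.4]]
   rect [ 2.7 -1.9] [16.1 64.2] 0.5
scene post 1 57 [[-60.7, 57.5, 152.3], [-45.8, 63.2, 167.4], [-23.3, 71.7, 178.2]]
scene post -1 67 [[-60.2, -73.7, 151.2], [-45.3, -68.5, 167.5], [-20.8, -61.3, 178.7]]
scene pad [413.  349.4] 45.8 [413.5 347.6  11.2]
  ell [413.1 348.5] [83.8 90.1]
top cover z 4 18 37 lo/med/hi [[3.8, -28.3, 4.1], [32.7, 13.4, 11.0], [38.5, 39.0, 17.6]]
top cover z 23 29 329 lo/med/hi [[-37.4, -35.2, 23.1], [10.1, 2.5, 26.2], [36.4, 36.9, 28.9]]
top cover z 40 56 51 lo/med/hi [[-8.1, -30.8, 40.3], [5.9, 2.4, 47.5], [7.5, 33.0, 56.0]]
   rect [-0.5  1.2] [64.9 15.7] 88.2
top cover z 56 64 115 lo/med/hi [[-7.0, -31.2, 56.3], [-0.1, 1.0, 58.9], [7.0, 32.5, 62.4]]
   rect [0.2 0.6] [65.  14.6] 89.8
top post 1 67 [[-63.7, 60.6, 160.6], [-40.9, 66.5, 170.3], [-24.3, 71.9, 181.2]]
top post -1 72 [[-64.3, -71.3, 156.7], [-41.5, -65.4, 171.4], [-24.3, -59.4, 180.4]]
top pad [410.1 349.1] 46.1 [409.5 349.7  11.7]
  ell [410.1 349.8] [87.9 89.6]
```

```bash
cat > g.py <<'E'
from m2 import *
def cur():
    s=monitor.get_state(); return np.array(s["tool_pos"]),R.from_quat(s["eef_rot"]),s
def pose(grasp,z,y,off=.045):
    z=np.array(z,float); z/=np.linalg.norm(z); y=np.array(y,float); y-=z*(y@z); y/=np.linalg.norm(y)
    return np.array(grasp)-off*z, R.from_matrix(np.stack([np.cross(y,z),y,z],1))
def go(grasp,z,y,n=8,off=.045):
    p,Rc,s=cur(); pt,Rt=pose(grasp,z,y,off)
    rv=(Rc.inv()*Rt).as_rotvec(); dR=R.from_rotvec(rv/n)
    print("t",round(s["clock"],2),"tcp",np.round(p,4),"grasp",np.round(p+.045*Rc.apply([0,0,1]),4),"q",np.round(s["q"],2),"F",np.round(s["contact_force"],1),"open",round(s["opening"]*8.81,2))
    print("total: rotvec(tool)",np.round(rv,3),"shift cm tool-now",np.round(Rc.inv().apply(pt-p)*100,2),"shift cm tool-target",np.round(Rt.inv().apply(pt-p)*100,2))
    Ri=Rc; out=[]
    for i in range(n):
        out+=[*np.round(Ri.inv().apply((pt-p)/n)*100,2),*np.round(rv/n,3)]; Ri=Ri*dR
    print(n,"rows:",[float(v) for v in out])
grip=mouth+.028*a
E
python3 - <<'E'
from g import *
print("grip",grip,"a",a,"e",e)
go(grip+.09*a,-a,e,10)
E
```

```text
grip [0.5269208  0.03070895 0.174248  ] a [-0.48385459 -0.12603468  0.866     ] e [0.83803614 0.21829206 0.5       ]
t 1.4 tcp [0.2684 0.5645 0.3027] grasp [0.2684 0.5645 0.2577] q [-1.09  0.69 -0.19  1.57  0.16  0.9  -0.22] F [-0.1  0.9 -1.1] open 8.83
total: rotvec(tool) [-0.49  -0.228  0.852] shift cm tool-now [-41.1  -41.44   1.16] shift cm tool-target [-58.17   3.59   3.41]
10 rows: [-4.11, -4.14, 0.12, -0.049, -0.023, 0.085, -4.45, -3.78, 0.02, -0.049, -0.023, 0.085, -4.75, -3.39, -0.05, -0.049, -0.023, 0.085, -5.03, -2.97, -0.1, -0.049, -0.023, 0.085, -5.26, -2.53, -0.11, -0.049, -0.023, 0.085, -5.46, -2.06, -0.1, -0.049, -0.023, 0.085, -5.62, -1.59, -0.07, -0.049, -0.023, 0.085, -5.73, -1.1, -0.0, -0.049, -0.023, 0.085, -5.81, -0.61, 0.09, -0.049, -0.023, 0.085, -5.83, -0.12, 0.2, -0.049, -0.023, 0.085]
```

Call:
carry_out --motion '[0,0,-5,0,0,0,-4.1,-4.1,0,-0.05,-0.023,0.085,-4.4,-3.8,0,-0.05,-0.023,0.085,-4.8,-3.4,0,-0.05,-0.023,0.085,-5,-3,0,-0.05,-0.023,0.085,-5.2,-2.5,0,-0.05,-0.023,0.085,-5.4,-2,0,-0.05,-0.023,0.085,-5.6,-1.5,0,-0.05,-0.023,0.085]'

```text
clock: 2.4
tool_pos: [0.4051, 0.1802, 0.3421]
eef_rot: [0.491, 0.85, 0.151, 0.116]
contact_force: [0.1, -0.1, -0.5]
opening: 1.002
```

Run:
```python
from g import *
go(grip+.09*a,-a,e,6)
```

```text
t 2.4 tcp [0.4051 0.1802 0.3421] grasp [0.4206 0.1867 0.3004] q [-0.61  0.31  0.07  2.31  0.26  0.15 -0.27] F [ 0.1 -0.1 -0.5] open 8.83
total: rotvec(tool) [-0.137 -0.07   0.253] shift cm tool-now [-17.02  -5.22   4.29] shift cm tool-target [-17.54  -1.45   5.05]
6 rows: [-2.84, -0.87, 0.71, -0.023, -0.012, 0.042, -2.86, -0.77, 0.73, -0.023, -0.012, 0.042, -2.88, -0.66, 0.75, -0.023, -0.012, 0.042, -2.9, -0.56, 0.77, -0.023, -0.012, 0.042, -2.91, -0.45, 0.79, -0.023, -0.012, 0.042, -2.92, -0.35, 0.81, -0.023, -0.012, 0.042]
```

Call:
carry_out --motion '[-2.8,-0.9,0.7,-0.023,-0.012,0.042,-2.9,-0.8,0.7,-0.023,-0.012,0.042,-2.9,-0.7,0.8,-0.023,-0.012,0.042,-2.9,-0.5,0.8,-0.023,-0.012,0.042,-2.9,-0.4,0.8,-0.023,-0.012,0.042,-2.9,-0.4,0.8,-0.023,-0.012,0.042]'

```text
clock: 3.15
tool_pos: [0.439, 0.0833, 0.3173]
eef_rot: [0.55, 0.808, 0.162, 0.135]
contact_force: [-0.5, -0.1, -0.6]
opening: 0.999
```

Run:
```python
from g import *
go(grip+.09*a,-a,e,2)
```

```text
t 3.15 tcp [0.439  0.0833 0.3173] grasp [0.4569 0.0884 0.2763] q [-0.1   0.37 -0.27  2.37  1.65  0.12 -1.58] F [-0.5 -0.1 -0.6] open 8.8
total: rotvec(tool) [-0.098 -0.015  0.118] shift cm tool-now [-7.19 -1.54  2.49] shift cm tool-target [-7.3  -0.93  2.47]
2 rows: [-3.6, -0.77, 1.24, -0.049, -0.007, 0.059, -3.63, -0.62, 1.24, -0.049, -0.007, 0.059]
```

Call:
carry_out --motion '[-1.8,-0.4,0.6,-0.025,-0.004,0.03,-1.8,-0.4,0.6,-0.025,-0.004,0.03,-1.8,-0.3,0.6,-0.025,-0.004,0.03,-1.8,-0.3,0.6,-0.025,-0.004,0.03,0,0,0,0,0,0,0,0,0,0,0,0]'

```text
clock: 3.9
tool_pos: [0.46, 0.0143, 0.2916]
eef_rot: [0.591, 0.764, 0.205, 0.159]
contact_force: [-0.8, -0.3, 0.3]
opening: 0.999
```

Run:
```python
from g import *
go(grip+.09*a,-a,e,2)
```

```text
t 3.9 tcp [0.46   0.0143 0.2916] grasp [0.4818 0.02   0.2527] q [ 0.4   0.52 -0.73  2.42  2.22  0.37 -2.08] F [-0.8 -0.3  0.3] open 8.8
total: rotvec(tool) [ 0.001  0.001 -0.001] shift cm tool-now [-0.1   0.1   0.11] shift cm tool-target [-0.1   0.1   0.11]
2 rows: [-0.05, 0.05, 0.05, 0.0, 0.001, -0.001, -0.05, 0.05, 0.05, 0.0, 0.001, -0.001]
```

Call:
carry_out --motion '[-0.1,0.1,2.8,0,0,0,0,0,3,0,0,0,0,0,2,0,0,0,0,0,0.9,0,0,0,0,0,0,0,0,0]'

```text
clock: 4.53
tool_pos: [0.5032, 0.0245, 0.2165]
eef_rot: [0.591, 0.764, 0.205, 0.159]
contact_force: [-0.2, 0.3, 0.2]
opening: 1.004
```

Run:
```python
from g import *
go(grip,-a,e,1)
s=snapshot("scene"); save("v3",cv2.resize(s["frame"][150:300,250:420],(793,700))[:600])
s=snapshot("top"); save("v4",cv2.resize(s["frame"][130:250,240:400],(800,600)))
```

```text
t 4.53 tcp [0.5032 0.0245 0.2165] grasp [0.525  0.0302 0.1776] q [ 0.36  0.76 -0.76  2.38  2.31  0.58 -2.13] F [-0.2  0.3  0.2] open 8.85
total: rotvec(tool) [ 0.     0.001 -0.001] shift cm tool-now [0.   0.01 0.39] shift cm tool-target [-0.    0.01  0.39]
1 rows: [0.0, 0.01, 0.39, 0.0, 0.001, -0.001]
```

View pics/v3.png

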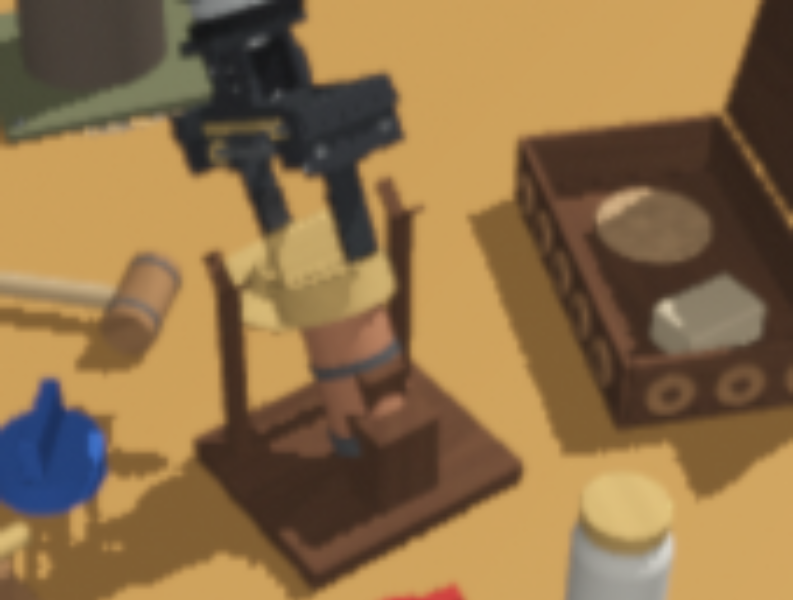

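Call:
carry_out --motion '[0,0,0.1,0,0,0,0,0,0,0,0,0,0,0,0,0,0,0,0,0,0,0,0,0,0,0,0,0,0,0,0,0,0,0,0,0]' --hand 0.5 --grip_force 12

```text
clock: 5.38
tool_pos: [0.5036, 0.0238, 0.2155]
eef_rot: [0.592, 0.763, 0.205, 0.159]
contact_force: [-0.5, -0.2, 0.4]
opening: 0.341
```

Call:
carry_out --motion '[0,0,0,0,0,0,0,0,0,0,0,0,0,0,0,0,0,0,0,0,0,0,0,0]'

```text
clock: 5.88
tool_pos: [0.5037, 0.0239, 0.2155]
eef_rot: [0.592, 0.763, 0.205, 0.159]
contact_force: [0.1, 0.9, -1.0]
opening: 0.162
```

Call:
carry_out --motion '[0,0,0,0,0,0,0,0,0,0,0,-0.1,0,0,0,0,0,-0.1,0,0,0,0,0,-0.1]' --grip_force 30

```text
clock: 6.38
tool_pos: [0.5034, 0.0234, 0.2154]
eef_rot: [0.47, 0.844, 0.178, 0.188]
contact_force: [-0.2, 0.5, -1.4]
opening: 0.155
```

Call:
carry_out --motion '[0,0,0,0,0,-0.17,0,0,0,0,0,-0.17,0,0,0,0,0,-0.17,0,0,0,0,0,-0.17,0,0,0,0,0,-0.17,0,0,0,0,0,-0.17,0,0,0,0,0,-0.16,0,0,0,0,0,0]'

```text
clock: 7.38
tool_pos: [0.5032, 0.0241, 0.2154]
eef_rot: [-0.078, 0.963, 0.044, 0.255]
contact_force: [-0.7, 0.1, -1.4]
opening: 0.156
```

Run:
```python
from g import *
ey=R.from_rotvec(a/np.linalg.norm(a)*np.radians(85)).apply(e)
go(grip,-a,ey,1)
go(grip,-a,e,1); print(monitor.get_state()["moment"])
s=snapshot("scene"); save("v5",cv2.resize(s["frame"][170:270,270:380],(660,600)))
```

```text
t 7.38 tcp [0.5032 0.0241 0.2154] grasp [0.525  0.0297 0.1764] q [ 0.12  0.69 -0.36  2.39  2.81  0.45 -1.16] F [-0.7  0.1 -1.4] open 1.37
total: rotvec(tool) [-0.001 -0.    -0.007] shift cm tool-now [-0.07  0.05  0.29] shift cm tool-target [-0.07  0.05  0.29]
1 rows: [-0.07, 0.05, 0.29, -0.001, -0.0, -0.007]
t 7.38 tcp [0.5032 0.0241 0.2154] grasp [0.525  0.0297 0.1764] q [ 0.12  0.69 -0.36  2.39  2.81  0.45 -1.16] F [-0.7  0.1 -1.4] open 1.37
total: rotvec(tool) [-2.000e-03  1.000e-03  1.477e+00] shift cm tool-now [-0.07  0.05  0.29] shift cm tool-target [0.05 0.07 0.29]
1 rows: [-0.07, 0.05, 0.29, -0.002, 0.001, 1.477]
[-0.10309411  0.67615471  0.07423815]
```

View pics/v5.png

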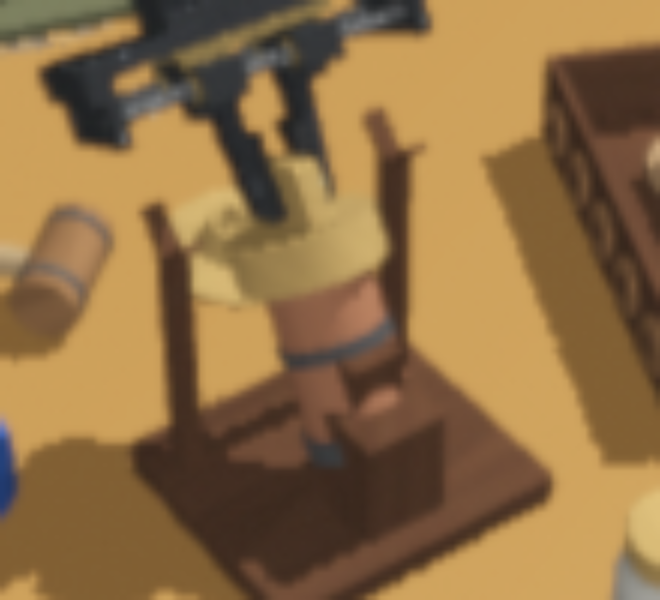

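Call:
carry_out --motion '[0,0,-0.5,0,0,0,0,0,-0.5,0,0,0,0,0,-0.5,0,0,0,0,0,-0.5,0,0,0]'

```text
clock: 7.92
tool_pos: [0.4937, 0.0212, 0.2333]
eef_rot: [-0.078, 0.963, 0.044, 0.255]
contact_force: [-0.3, -0.9, -2.7]
opening: 0.16
```

Call:
carry_out --motion '[0,0,-1.5,0,0,0,0,0,-2,0,0,0,0,0,-3,0,0,0,0,0,-4,0,0,0,0,0,-2,0,0,0]'

```text
clock: 8.55
tool_pos: [0.4317, 0.0056, 0.343]
eef_rot: [-0.078, 0.963, 0.044, 0.256]
contact_force: [-0.1, 0.9, -3.2]
opening: 0.158
```

Run:
```python
from g import *
P=np.array([.411,.3495,.012])
for deg in (170.4,160,-9.6):
    y=[np.cos(np.radians(deg)),np.sin(np.radians(deg)),0]
    print(deg); go(P+[0,0,.30],[0,0,-1],y,8)
s=snapshot("scene"); save("v6",cv2.resize(s["frame"][120:270,230:430],(800,600)))
```

```text
170.4
t 8.55 tcp [0.4317 0.0056 0.343 ] grasp [0.4535 0.0111 0.304 ] q [ 0.2   0.31 -0.35  2.42  2.79  0.1  -1.16] F [-0.1  0.9 -3.2] open 1.39
total: rotvec(tool) [-0.284  0.482 -1.211] shift cm tool-now [-3.32 34.26  2.04] shift cm tool-target [-33.57   7.77  -1.4 ]
8 rows: [-0.42, 4.28, 0.25, -0.036, 0.06, -0.151, -1.07, 4.16, 0.36, -0.036, 0.06, -0.151, -1.71, 3.93, 0.42, -0.036, 0.06, -0.151, -2.31, 3.61, 0.43, -0.036, 0.06, -0.151, -2.85, 3.21, 0.4, -0.036, 0.06, -0.151, -3.33, 2.72, 0.32, -0.036, 0.06, -0.151, -3.71, 2.18, 0.19, -0.036, 0.06, -0.151, -4.01, 1.59, 0.03, -0.036, 0.06, -0.151]
160
t 8.55 tcp [0.4317 0.0056 0.343 ] grasp [0.4535 0.0111 0.304 ] q [ 0.2   0.31 -0.35  2.42  2.79  0.1  -1.16] F [-0.1  0.9 -3.2] open 1.39
total: rotvec(tool) [-0.235  0.497 -1.035] shift cm tool-now [-3.32 34.26  2.04] shift cm tool-target [-31.61  13.71  -1.4 ]
8 rows: [-0.42, 4.28, 0.25, -0.029, 0.062, -0.129, -0.98, 4.18, 0.34, -0.029, 0.062, -0.129, -1.54, 4.01, 0.38, -0.029, 0.062, -0.129, -2.06, 3.77, 0.38, -0.029, 0.062, -0.129, -2.55, 3.46, 0.34, -0.029, 0.062, -0.129, -3.0, 3.09, 0.27, -0.029, 0.062, -0.129, -3.38, 2.67, 0.15, -0.029, 0.062, -0.129, -3.7, 2.21, 0.01, -0.029, 0.062, -0.129]
-9.6
t 8.55 tcp [0.4317 0.0056 0.343 ] grasp [0.4535 0.0111 0.304 ] q [ 0.2   0.31 -0.35  2.42  2.79  0.1  -1.16] F [-0.1  0.9 -3.2] open 1.39
total: rotvec(tool) [0.527 0.311 1.85 ] shift cm tool-now [-3.32 34.26  2.04] shift cm tool-target [33.57 -7.77 -1.4 ]
8 rows: [-0.42, 4.28, 0.25, 0.066, 0.039, 0.231, 0.57, 4.27, -0.03, 0.066, 0.039, 0.231, 1.54, 4.02, -0.26, 0.066, 0.039, 0.231, 2.43, 3.53, -0.43, 0.066, 0.039, 0.231, 3.19, 2.85, -0.53, 0.066, 0.039, 0.231, 3.78, 2.0, -0.56, 0.066, 0.039, 0.231, 4.15, 1.04, -0.5, 0.066, 0.039, 0.231, 4.29, 0.03, -0.37, 0.066, 0.039, 0.231]
```

View pics/v6.png

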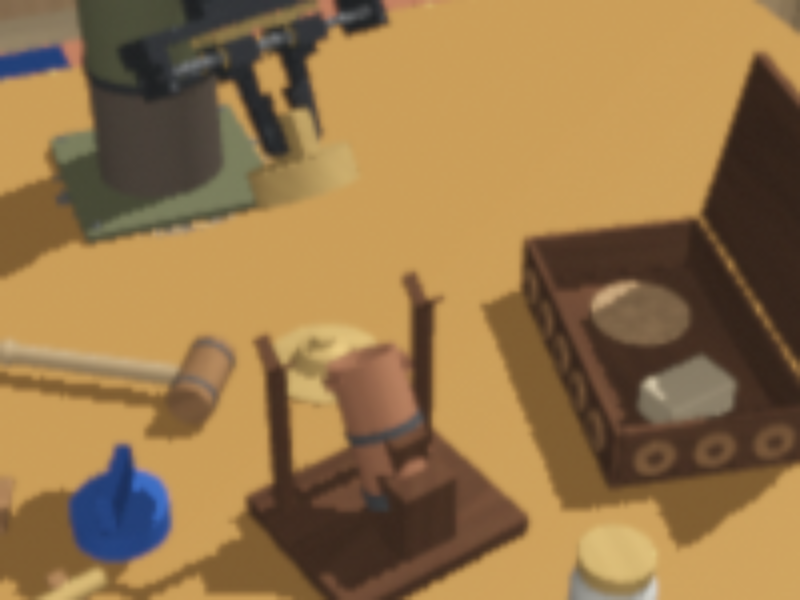

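Call:
carry_out --motion '[-0.4,4.3,0.2,-0.036,0.06,-0.15,-1.1,4.2,0.4,-0.036,0.06,-0.15,-1.7,3.9,0.4,-0.036,0.06,-0.15,-2.3,3.6,0.4,-0.036,0.06,-0.15,-2.9,3.2,0.4,-0.036,0.06,-0.15,-3.3,2.7,0.3,-0.036,0.06,-0.15,-3.7,2.2,0.2,-0.036,0.06,-0.15,-4,1.6,0,-0.036,0.06,-0.15]'

```text
clock: 9.6
tool_pos: [0.5037, 0.1239, 0.3699]
eef_rot: [-0.324, 0.924, -0.021, 0.202]
contact_force: [1.3, -0.3, -3.2]
opening: 0.156
```

```bash
cat > pad.py <<'E'
from g import *
import sys
P=np.array([.411,.3495,.012]); h,deg,n=float(sys.argv[1]),float(sys.argv[2]),int(sys.argv[3])
go(P+[0,0,h],[0,0,-1],[np.cos(np.radians(deg)),np.sin(np.radians(deg)),0],n)
E
python3 pad.py .3 170.4 4
```

```text
t 9.6 tcp [0.5037 0.1239 0.3699] grasp [0.5211 0.1281 0.3286] q [ 0.14  0.41 -0.7   2.08  0.86  0.47  1.05] F [ 1.3 -0.3 -3.2] open 1.38
total: rotvec(tool) [-0.301  0.29  -0.719] shift cm tool-now [-6.66 23.49 -0.31] shift cm tool-target [-20.69  12.9    1.29]
4 rows: [-1.66, 5.87, -0.08, -0.075, 0.073, -0.18, -2.69, 5.48, 0.19, -0.075, 0.073, -0.18, -3.65, 4.88, 0.35, -0.075, 0.073, -0.18, -4.49, 4.12, 0.4, -0.075, 0.073, -0.18]
```

```bash
python3 pad.py .3 165 6
```

```text
t 9.6 tcp [0.5037 0.1239 0.3699] grasp [0.5211 0.1281 0.3286] q [ 0.14  0.41 -0.7   2.08  0.86  0.47  1.05] F [ 1.3 -0.3 -3.2] open 1.38
total: rotvec(tool) [-0.285  0.302 -0.626] shift cm tool-now [-6.66 23.49 -0.31] shift cm tool-target [-19.39  14.79   1.29]
6 rows: [-1.11, 3.92, -0.05, -0.048, 0.05, -0.104, -1.51, 3.78, 0.07, -0.048, 0.05, -0.104, -1.9, 3.59, 0.15, -0.048, 0.05, -0.104, -2.28, 3.37, 0.22, -0.048, 0.05, -0.104, -2.62, 3.1, 0.25, -0.048, 0.05, -0.104, -2.95, 2.8, 0.24, -0.048, 0.05, -0.104]
```

Call:
carry_out --motion '[-1.1,3.9,0,-0.048,0.05,-0.105,-1.5,3.8,0.1,-0.048,0.05,-0.105,-1.9,3.6,0.1,-0.048,0.05,-0.105,-2.3,3.4,0.2,-0.048,0.05,-0.105,-2.6,3.1,0.3,-0.048,0.05,-0.105,-3,2.8,0.2,-0.048,0.05,-0.105,0,0,0,0,0,0]'

```text
clock: 10.48
tool_pos: [0.4104, 0.3542, 0.3581]
eef_rot: [-0.612, 0.791, 0.003, 0.004]
contact_force: [0.0, -0.8, -3.1]
opening: 0.161
```

```bash
python3 pad.py .3 165 3
```

```text
t 10.47 tcp [0.4104 0.3542 0.3581] grasp [0.4105 0.3547 0.3131] q [-0.23  0.66 -0.99  1.73  0.62  1.09  1.47] F [ 0.  -0.8 -3.1] open 1.42
total: rotvec(tool) [0.001 0.01  0.008] shift cm tool-now [ 0.44 -0.18  0.1 ] shift cm tool-target [ 0.44 -0.18  0.11]
3 rows: [0.15, -0.06, 0.03, 0.0, 0.003, 0.003, 0.15, -0.06, 0.04, 0.0, 0.003, 0.003, 0.15, -0.06, 0.04, 0.0, 0.003, 0.003]
```

Call:
carry_out --motion '[0.2,-0.1,4,0,0.01,0.008,0.2,-0.1,5,0,0,0,0,0,5,0,0,0,0,0,5,0,0,0,0,0,3,0,0,0,0,0,1,0,0,0,0,0,0,0,0,0]'

```text
clock: 11.35
tool_pos: [0.414, 0.3463, 0.1285]
eef_rot: [-0.606, 0.795, -0.002, 0.0]
contact_force: [-0.4, -0.2, -2.1]
opening: 0.156
```

```bash
python3 pad.py .051 165 1
python3 - <<'E'
from g import *
s=snapshot("scene"); save("v7",cv2.resize(s["frame"][130:250,340:480],(700,600)))
E
```

```text
t 11.35 tcp [0.414  0.3463 0.1285] grasp [0.4141 0.3462 0.0835] q [-0.38  0.95 -0.71  1.93  1.02  0.67  1.13] F [-0.4 -0.2 -2.1] open 1.38
total: rotvec(tool) [-0.003 -0.002 -0.006] shift cm tool-now [-0.23  0.38  2.05] shift cm tool-target [-0.23  0.37  2.05]
1 rows: [-0.23, 0.38, 2.05, -0.003, -0.002, -0.006]
```

View pics/v7.png

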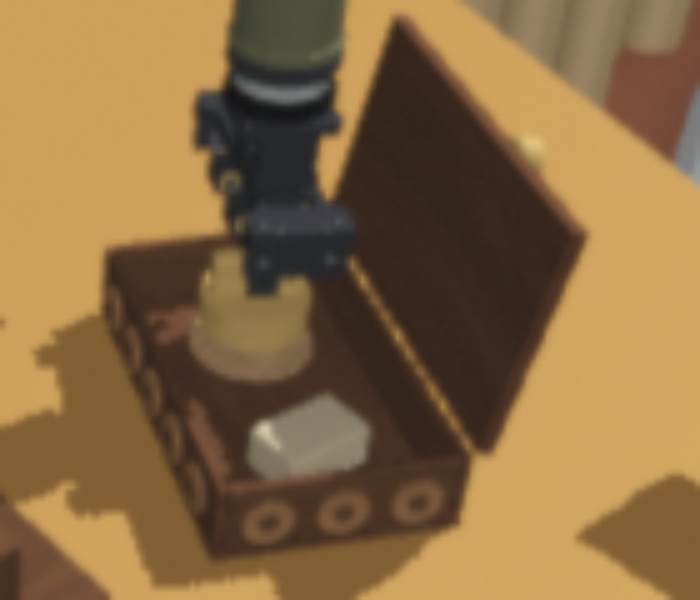

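Call:
carry_out --motion '[-0.2,0.4,0.6,0,0,0,0,0,0.5,0,0,0,0,0,0.3,0,0,0,0,0,0.2,0,0,0,0,0,0,0,0,0]'

```text
clock: 12.02
tool_pos: [0.4104, 0.3497, 0.1121]
eef_rot: [-0.607, 0.795, -0.001, 0.0]
contact_force: [0.2, 0.3, -3.2]
opening: 0.156
```

```bash
python3 pad.py .051 165 1
```

```text
t 12.03 tcp [0.4104 0.3497 0.1121] grasp [0.4104 0.3496 0.0671] q [-0.4   0.97 -0.68  1.94  1.06  0.64  1.09] F [ 0.2  0.3 -3.2] open 1.38
total: rotvec(tool) [-0.002 -0.001 -0.005] shift cm tool-now [-0.   -0.06  0.41] shift cm tool-target [ 0.   -0.07  0.41]
1 rows: [-0.0, -0.06, 0.41, -0.002, -0.001, -0.005]
```

Call:
carry_out --motion '[0,0,0.2,0,0,0,0,0,0.1,0,0,0,0,0,0,0,0,0]'

```text
clock: 12.4
tool_pos: [0.4104, 0.3497, 0.1092]
eef_rot: [-0.607, 0.795, -0.001, 0.0]
contact_force: [0.5, -0.5, -3.6]
opening: 0.153
```

Call:
carry_out --motion '[0,0,0.1,0,0,0,0,0,0,0,0,0]'

```text
clock: 12.65
tool_pos: [0.4104, 0.3497, 0.1083]
eef_rot: [-0.607, 0.795, -0.001, 0.0]
contact_force: [0.4, -0.8, -2.8]
opening: 0.154
```

Call:
carry_out --motion '[0,0,0.05,0,0,0,0,0,0.05,0,0,0,0,0,0,0,0,0]'

```text
clock: 13.02
tool_pos: [0.4104, 0.3497, 0.108]
eef_rot: [-0.607, 0.795, -0.001, 0.0]
contact_force: [-0.7, -2.3, 5.4]
opening: 0.156
```

Call:
carry_out --motion '[0,0,0.05,0,0,0,0,0,0,0,0,0]'

```text
clock: 13.28
tool_pos: [0.4104, 0.3497, 0.108]
eef_rot: [-0.607, 0.795, -0.002, 0.001]
contact_force: [-1.5, -3.7, 9.8]
opening: 0.16
```

Call:
carry_out --motion '[0,0,-0.05,0,0,0,0,0,0,0,0,0,0,0,0,0,0,0,0,0,0,0,0,0]' --hand 4

```text
clock: 13.78
tool_pos: [0.4103, 0.3498, 0.1072]
eef_rot: [-0.607, 0.795, -0.001, 0.0]
contact_force: [-0.1, 0.0, 0.4]
opening: 0.449
```

Run:
```python
from g import *
print(monitor.get_state()["opening"]*8.81, monitor.get_state()["contact_force"])
# thick rod pose
for n in("scene","top"):
    w=np.load(n+"0.npz")["w"].reshape(-1,3); 
    r=w[np.all((w>[.56,-.38,.0535-.004])&(w<[.68,-.16,.062]),1)]
    r=r[~np.isnan(r[:,0])]; m=r.mean(0); d=np.linalg.svd(r-m)[2][0]; t=(r-m)@d
    off=np.abs((r-m)@np.array([-d[1],d[0],0])); k=off<.009
    print(n,m,d,np.degrees(np.arctan2(d[1],d[0])),"mid",m+d*(t[k].min()+t[k].max())/2,"len",np.ptp(t[k]),"zmax",np.percentile(r[:,2],95))
```

```text
3.957657286853213 [-0.09317528  0.02494544  0.38135265]
scene [ 0.62270894 -0.27317869  0.05176775] [ 0.31989835 -0.9474513   0.00104382] -71.34321198265633 mid [ 0.62206469 -0.27127059  0.05176565] len 0.1777595091327992 zmax 0.05403135564355362
top [ 0.61641796 -0.26805521  0.0529941 ] [-0.32275524  0.94645678  0.00697268] 108.83010691838541 mid [ 0.61705915 -0.26993548  0.05298025] len 0.17918667103365649 zmax 0.057227744526914995
```

Call:
carry_out --motion '[0,0,-0.5,0,0,0,0,0,-1.5,0,0,0,0,0,-3,0,0,0,0,0,-5,0,0,0,0,0,-5,0,0,0,0,0,-5,0,0,0,0,0,-4,0,0,0]'

```text
clock: 14.65
tool_pos: [0.4094, 0.3503, 0.3505]
eef_rot: [-0.607, 0.795, -0.001, 0.001]
contact_force: [0.9, 0.8, -0.8]
opening: 0.456
```

```bash
cat > rod.py <<'E'
from g import *
import sys
P=np.array([.6195,-.2705,0]); h,n=float(sys.argv[1]),int(sys.argv[2]); an=np.radians(18.2)
go(P+[0,0,h],[0,0,-1],[np.cos(an),np.sin(an),0],n)
E
python3 rod.py .28 16
python3 - <<'E'
from g import *
s=snapshot("scene"); w=cloud(s)
for t in("cover","pad"):
  for d in finder.masks_of(s,t):
    p=w[d["pixels"]]; p=p[~np.isnan(p[:,0])]
    if len(p) and np.linalg.norm(np.median(p,0)[:2]-[.41,.35])<.06: print(t,d["p"],np.percentile(p,[2,50,98],axis=0).round(3).tolist())
np.savez("scene1.npz",w=w,f=s["frame"])
q=w.reshape(-1,3); k=np.all((q>[.36,.30,.028])&(q<[.46,.40,.045]),1); r=q[k]
c,rad=cv2.minEnclosingCircle((r[:,:2]*1000).astype(np.float32)); print("cover disc",c,rad,"z pct",np.percentile(r[:,2],[10,50,90]))
E
```

```text
t 14.65 tcp [0.4094 0.3503 0.3505] grasp [0.4096 0.3503 0.3055] q [-0.23  0.66 -0.97  1.75  0.62  1.07  1.46] F [ 0.9  0.8 -0.8] open 4.02
total: rotvec(tool) [0.    0.004 2.558] shift cm tool-now [ 54.37 -36.6    2.61] shift cm tool-target [-65.54   0.57   2.55]
16 rows: [3.4, -2.29, 0.16, 0.0, 0.0, 0.16, 2.99, -2.8, 0.16, 0.0, 0.0, 0.16, 2.51, -3.24, 0.16, 0.0, 0.0, 0.16, 1.96, -3.6, 0.16, 0.0, 0.0, 0.16, 1.36, -3.86, 0.17, 0.0, 0.0, 0.16, 0.73, -4.03, 0.17, 0.0, 0.0, 0.16, 0.08, -4.1, 0.17, 0.0, 0.0, 0.16, -0.57, -4.06, 0.17, 0.0, 0.0, 0.16, -1.21, -3.91, 0.17, 0.0, 0.0, 0.16, -1.82, -3.67, 0.17, 0.0, 0.0, 0.16, -2.38, -3.33, 0.16, 0.0, 0.0, 0.16, -2.88, -2.91, 0.16, 0.0, 0.0, 0.16, -3.31, -2.42, 0.16, 0.0, 0.0, 0.16, -3.65, -1.86, 0.16, 0.0, 0.0, 0.16, -3.9, -1.25, 0.16, 0.0, 0.0, 0.16, -4.05, -0.62, 0.16, 0.0, 0.0, 0.16]
cover 0.83 [[0.399, 0.313, 0.012], [0.422, 0.34, 0.038], [0.45, 0.379, 0.07]]
pad 0.33 [[0.391, 0.313, 0.014], [0.422, 0.34, 0.038], [0.449, 0.377, 0.07]]
cover disc (399.491943359375, 357.34906005859375) 55.29167175292969 z pct [0.03274412 0.03727292 0.04024758]
```

Call:
carry_out --motion '[3.4,-2.3,0,0,0,0.16,3,-2.8,0,0,0,0.16,2.5,-3.2,0,0,0,0.16,2,-3.6,0,0,0,0.16,1.4,-3.9,0,0,0,0.16,0.7,-4,0,0,0,0.16,0,-4.1,0,0,0,0.16,-0.6,-4.1,0,0,0,0.16]'

```text
clock: 15.8
tool_pos: [0.5147, 0.0376, 0.3472]
eef_rot: [-0.009, 1.0, -0.001, -0.0]
contact_force: [0.5, 1.1, -0.5]
opening: 0.452
```

Call:
carry_out --motion '[-1.2,-3.9,0,0,0,0.16,-1.8,-3.7,0,0,0,0.16,-2.4,-3.3,0,0,0,0.16,-2.9,-2.9,0,0,0,0.16,-3.3,-2.4,0,0,0,0.16,-3.6,-1.9,0.2,0,0,0.16,-3.9,-1.2,0.2,0,0,0.16,-4,-0.6,0.2,0,0,0.16]' --hand 6

```text
clock: 16.8
tool_pos: [0.6188, -0.2713, 0.3413]
eef_rot: [0.59, 0.808, -0.0, -0.0]
contact_force: [0.9, 0.4, 0.1]
opening: 0.684
```

```bash
python3 rod.py .2 6
python3 - <<'E'
from g import *
s=snapshot("top"); f=s["frame"]; save("v8",cv2.resize(f[90:340,130:510],(780,513),interpolation=cv2.INTER_CUBIC))
E
```

```text
t 16.8 tcp [ 0.6188 -0.2713  0.3413] grasp [ 0.6188 -0.2713  0.2963] q [ 0.48  0.73 -0.27  1.34  0.2   1.09  0.49] F [0.9 0.4 0.1] open 6.02
total: rotvec(tool) [-0.001  0.    -0.008] shift cm tool-now [0.06 0.1  9.63] shift cm tool-target [0.05 0.09 9.63]
6 rows: [0.01, 0.02, 1.61, -0.0, 0.0, -0.001, 0.01, 0.02, 1.61, -0.0, 0.0, -0.001, 0.01, 0.02, 1.61, -0.0, 0.0, -0.001, 0.01, 0.02, 1.61, -0.0, 0.0, -0.001, 0.01, 0.02, 1.61, -0.0, 0.0, -0.001, 0.01, 0.02, 1.61, -0.0, 0.0, -0.001]
```

View pics/v8.png

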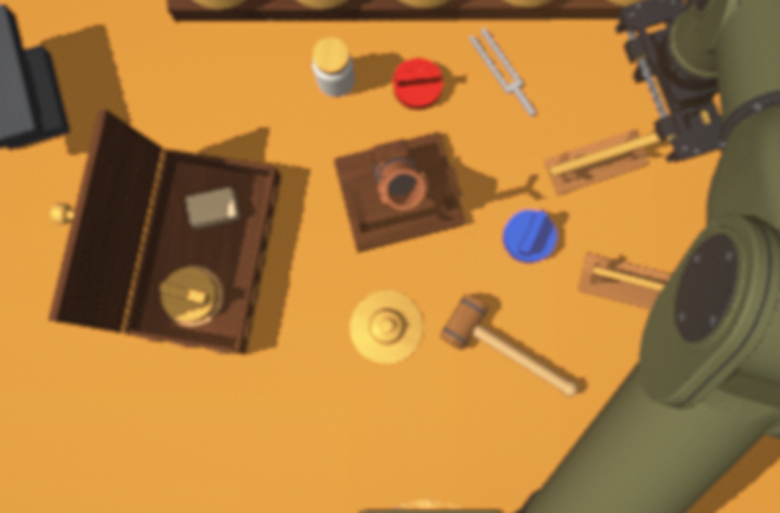

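Rod candidates: thick one at crop (605,153), measured 179 mm long; thin one at (630,283), 139 mm; black one on the table at (685,415) in v1. The first fits (thick, 180 mm, brass, in a cradle), and v2 showed it clearly thicker. Cover sits on the pad at (192,297).

Call:
carry_out --motion '[0.1,0.1,5,0,0,-0.008,0,0,6,0,0,0,0,0,6,0,0,0,0,0,4,0,0,0,0,0,1,0,0,0,0,0,0,0,0,0]'

```text
clock: 17.6
tool_pos: [0.6203, -0.2692, 0.1227]
eef_rot: [0.584, 0.812, -0.0, 0.001]
contact_force: [0.3, -0.2, 0.5]
opening: 0.686
```

```bash
python3 rod.py .046 1
python3 - <<'E'
from g import *
s=snapshot("scene"); save("v9",cv2.resize(s["frame"][240:330,170:290],(800,600)))
E
```

```text
t 17.6 tcp [ 0.6203 -0.2692  0.1227] grasp [ 0.6203 -0.2693  0.0777] q [ 0.45  0.98 -0.22  1.51  0.29  0.67  0.42] F [ 0.3 -0.2  0.5] open 6.04
total: rotvec(tool) [0.001 0.002 0.005] shift cm tool-now [-0.09 -0.12  3.17] shift cm tool-target [-0.1  -0.11  3.17]
1 rows: [-0.09, -0.12, 3.17, 0.001, 0.002, 0.005]
```

View pics/v9.png

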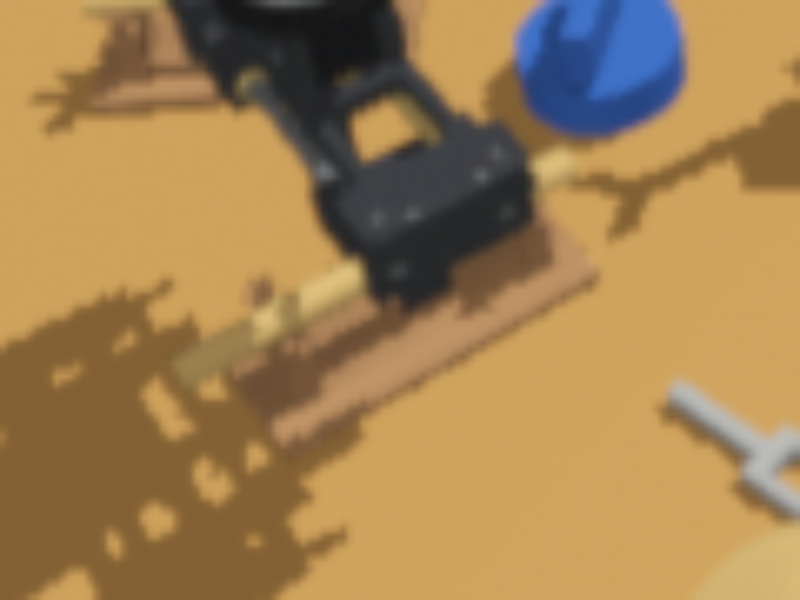

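Call:
carry_out --motion '[-0.1,-0.1,1.5,0,0,0.005,0,0,1.1,0,0,0,0,0,0.5,0,0,0,0,0,0,0,0,0]'

```text
clock: 18.15
tool_pos: [0.6195, -0.2706, 0.0911]
eef_rot: [0.586, 0.81, -0.0, 0.001]
contact_force: [-0.4, 0.2, 0.0]
opening: 0.679
```

Call:
carry_out --motion '[0,0,0,0,0,0,0,0,0,0,0,0,0,0,0,0,0,0,0,0,0,0,0,0,0,0,0,0,0,0,0,0,0,0,0,0]' --hand 0.7 --grip_force 12

```text
clock: 18.9
tool_pos: [0.6194, -0.2709, 0.0917]
eef_rot: [0.587, 0.81, -0.0, 0.001]
contact_force: [-2.0, -0.2, 2.2]
opening: 0.172
```

```bash
python3 rod.py .046 1
```

```text
t 18.9 tcp [ 0.6194 -0.2709  0.0917] grasp [ 0.6195 -0.271   0.0467] q [ 0.45  1.03 -0.2   1.52  0.3   0.62  0.41] F [-2.  -0.2  2.2] open 1.51
total: rotvec(tool) [ 0.     0.002 -0.   ] shift cm tool-now [0.04 0.02 0.07] shift cm tool-target [0.04 0.02 0.07]
1 rows: [0.04, 0.02, 0.07, 0.0, 0.002, -0.0]
```

Call:
carry_out --motion '[0,0,0,0,0,0,0,0,-0.5,0,0,0,0,0,-2,0,0,0,0,0,-5,0,0,0,0,0,-6,0,0,0,0,0,-6,0,0,0,0,0,-5,0,0,0,0,0,-3,0,0,0]' --grip_force 40

```text
clock: 19.9
tool_pos: [0.6198, -0.2702, 0.3714]
eef_rot: [0.586, 0.81, 0.001, 0.004]
contact_force: [0.5, 0.4, -3.2]
opening: 0.165
```

```bash
cat > seat.py <<'E'
from g import *
import sys
S=B-.043*xr+.1725*zr; h,n=float(sys.argv[1]),int(sys.argv[2])
print("seat",S); go(S+[0,0,h],-a,e,n)
E
python3 seat.py .12 10
```

```text
seat [0.52788851 0.03096102 0.1725    ]
t 19.9 tcp [ 0.6198 -0.2702  0.3714] grasp [ 0.6201 -0.2703  0.3264] q [ 0.48  0.7  -0.28  1.31  0.2   1.15  0.5 ] F [ 0.5  0.4 -3.2] open 1.45
total: rotvec(tool) [-0.517 -0.012  0.063] shift cm tool-now [31.64 -1.59  3.82] shift cm tool-target [31.46 -5.07  1.68]
10 rows: [3.16, -0.16, 0.38, -0.052, -0.001, 0.006, 3.16, -0.2, 0.37, -0.052, -0.001, 0.006, 3.16, -0.24, 0.35, -0.052, -0.001, 0.006, 3.16, -0.27, 0.34, -0.052, -0.001, 0.006, 3.16, -0.31, 0.32, -0.052, -0.001, 0.006, 3.16, -0.35, 0.3, -0.052, -0.001, 0.006, 3.16, -0.38, 0.28, -0.052, -0.001, 0.006, 3.15, -0.42, 0.25, -0.052, -0.001, 0.006, 3.15, -0.45, 0.22, -0.052, -0.001, 0.006, 3.15, -0.48, 0.2, -0.052, -0.001, 0.006]
```

Call:
carry_out --motion '[3.2,-0.2,0.2,-0.052,0,0.006,3.2,-0.2,0.2,-0.052,0,0.006,3.2,-0.2,0.2,-0.052,0,0.006,3.2,-0.3,0.2,-0.052,0,0.006,3.2,-0.3,0.2,-0.052,0,0.006,3.2,-0.3,0.2,-0.052,0,0.006,3.2,-0.4,0.2,-0.052,0,0.006]'

```text
clock: 20.78
tool_pos: [0.5367, -0.0601, 0.3506]
eef_rot: [0.593, 0.784, 0.147, 0.108]
contact_force: [-0.9, 1.0, -2.4]
opening: 0.161
```

```bash
python3 seat.py .10 4
```

```text
seat [0.52788851 0.03096102 0.1725    ]
t 20.77 tcp [ 0.5367 -0.0601  0.3506] grasp [ 0.5522 -0.0555  0.3086] q [ 0.34  0.44 -0.36  2.01  0.1   0.37  0.22] F [-0.9  1.  -2.4] open 1.42
total: rotvec(tool) [-0.156 -0.014  0.017] shift cm tool-now [ 9.03 -1.99  3.48] shift cm tool-target [ 9.03 -2.66  2.99]
4 rows: [2.26, -0.5, 0.87, -0.039, -0.003, 0.004, 2.26, -0.54, 0.84, -0.039, -0.003, 0.004, 2.26, -0.58, 0.81, -0.039, -0.003, 0.004, 2.26, -0.62, 0.78, -0.039, -0.003, 0.004]
```

Call:
carry_out --motion '[1.5,-0.3,0.5,-0.026,0,0.003,1.5,-0.3,0.5,-0.026,0,0.003,1.5,-0.4,0.5,-0.026,0,0.003,1.5,-0.4,0.5,-0.026,0,0.003,1.5,-0.4,0.5,-0.026,0,0.003,1.5,-0.4,0.5,-0.026,0,0.003,0,0,0,0,0,0,0,0,0,0,0,0]'

```text
clock: 21.78
tool_pos: [0.5141, 0.0103, 0.3271]
eef_rot: [0.592, 0.769, 0.194, 0.142]
contact_force: [-0.1, -0.2, -3.3]
opening: 0.165
```

```bash
python3 seat.py .09 4
```

```text
seat [0.52788851 0.03096102 0.1725    ]
t 21.77 tcp [0.5141 0.0103 0.3271] grasp [0.5343 0.0162 0.2873] q [ 0.14  0.43 -0.29  2.21  0.62  0.05 -0.44] F [-0.1 -0.2 -3.3] open 1.46
total: rotvec(tool) [-0.038 -0.014  0.   ] shift cm tool-now [ 1.63 -1.55  2.11] shift cm tool-target [ 1.65 -1.62  2.02]
4 rows: [0.41, -0.39, 0.53, -0.009, -0.003, 0.0, 0.41, -0.39, 0.52, -0.009, -0.003, 0.0, 0.41, -0.4, 0.52, -0.009, -0.003, 0.0, 0.41, -0.4, 0.51, -0.009, -0.003, 0.0]
```

Call:
carry_out --motion '[0.4,-0.4,0.3,-0.01,-0.003,0,0.4,-0.4,0.3,-0.01,-0.003,0,0.4,-0.4,0.3,-0.01,-0.003,0,0.4,-0.4,0.3,-0.01,-0.003,0,0,0,0,0,0,0,0,0,0,0,0,0]'

```text
clock: 22.52
tool_pos: [0.5059, 0.0164, 0.3175]
eef_rot: [0.593, 0.768, 0.194, 0.146]
contact_force: [-0.1, -0.4, -3.1]
opening: 0.163
```

```bash
python3 seat.py .09 4
```

```text
seat [0.52788851 0.03096102 0.1725    ]
t 22.52 tcp [0.5059 0.0164 0.3175] grasp [0.5264 0.022  0.2778] q [ 0.21  0.45 -0.42  2.25  1.7   0.11 -1.54] F [-0.1 -0.4 -3.1] open 1.44
total: rotvec(tool) [-0.033 -0.005  0.   ] shift cm tool-now [ 0.85 -0.54  1.53] shift cm tool-target [ 0.86 -0.59  1.51]
4 rows: [0.21, -0.13, 0.38, -0.008, -0.001, 0.0, 0.21, -0.14, 0.38, -0.008, -0.001, 0.0, 0.21, -0.14, 0.38, -0.008, -0.001, 0.0, 0.21, -0.14, 0.38, -0.008, -0.001, 0.0]
```

Flipped cleanly (q5 1.70, q6 growing). Continue.

Call:
carry_out --motion '[0.2,-0.1,0.4,-0.008,0,0,0.2,-0.1,0.4,-0.008,0,0,0.2,-0.2,0.4,-0.008,0,0,0.2,-0.2,0.3,-0.008,-0.005,0,0,0,0,0,0,0,0,0,0,0,0,0]'

```text
clock: 23.28
tool_pos: [0.5057, 0.0248, 0.3014]
eef_rot: [0.59, 0.765, 0.204, 0.158]
contact_force: [-0.4, -0.1, -3.9]
opening: 0.164
```

```bash
python3 seat.py .03 6
python3 - <<'E'
from g import *
# rod in hand, resonator-frame coords relative to the nominal seat
S=B-.043*xr+.1725*zr
for n in("top","scene"):
    s=snapshot(n); w=cloud(s)
    for d in finder.masks_of(s,"rod")[:4]:
        p=w[d["pixels"]]; p=p[~np.isnan(p[:,0])]; p=p[p[:,2]>.2]
        if len(p)<30: continue
        f=p-S; F=np.stack([f@xr,f@yr,f[:,2]],1)*1000
        print(n,d["p"],len(F),np.percentile(F,[1,50,99],axis=0).round(1).tolist())
    save("v10"+n,cv2.resize(s["frame"][130:270,240:440],(800,560)))
E
```

```text
seat [0.52788851 0.03096102 0.1725    ]
t 23.27 tcp [0.5057 0.0248 0.3014] grasp [0.5274 0.0305 0.2624] q [ 0.36  0.53 -0.69  2.29  1.94  0.31 -1.79] F [-0.4 -0.1 -3.9] open 1.44
total: rotvec(tool) [-0.001 -0.     0.001] shift cm tool-now [ 0.03 -2.95  5.22] shift cm tool-target [ 0.03 -2.95  5.21]
6 rows: [0.01, -0.49, 0.87, -0.0, -0.0, 0.0, 0.01, -0.49, 0.87, -0.0, -0.0, 0.0, 0.01, -0.49, 0.87, -0.0, -0.0, 0.0, 0.01, -0.49, 0.87, -0.0, -0.0, 0.0, 0.01, -0.49, 0.87, -0.0, -0.0, 0.0, 0.01, -0.49, 0.87, -0.0, -0.0, 0.0]
top 0.74 239 [[-15.1, -86.3, 88.8], [-3.3, 38.7, 95.6], [5.3, 88.8, 159.5]]
scene 0.86 227 [[-3.6, -89.6, 85.1], [5.5, -24.1, 93.5], [9.7, 87.1, 97.8]]
```

View pics/v10scene.png

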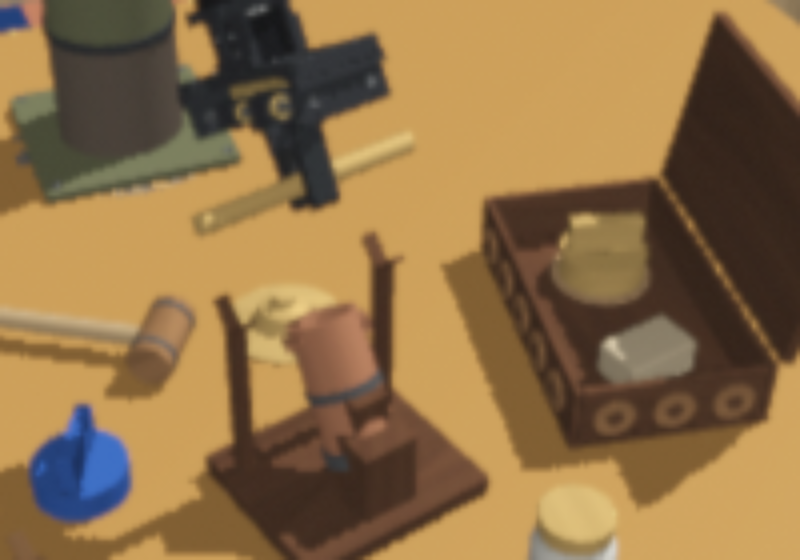

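Call:
carry_out --motion '[0,-0.75,1.3,0,0,0,0,-0.75,1.3,0,0,0,0,-0.75,1.3,0,0,0,0,-0.5,0.87,0,0,0,0,-0.5,0.87,0,0,0,0,0,0,0,0,0]'

```text
clock: 24.22
tool_pos: [0.5053, 0.0251, 0.2355]
eef_rot: [0.59, 0.765, 0.204, 0.157]
contact_force: [-0.6, 0.6, -3.3]
opening: 0.159
```

```bash
python3 seat.py .0 1
```

```text
seat [0.52788851 0.03096102 0.1725    ]
t 24.23 tcp [0.5053 0.0251 0.2355] grasp [0.527  0.0308 0.1964] q [ 0.42  0.73 -0.84  2.35  2.17  0.56 -1.99] F [-0.6  0.6 -3.3] open 1.4
total: rotvec(tool) [-0.002 -0.002  0.001] shift cm tool-now [-0.01 -1.12  2.12] shift cm tool-target [-0.   -1.13  2.12]
1 rows: [-0.01, -1.12, 2.12, -0.002, -0.002, 0.001]
```

Call:
carry_out --motion '[0,-0.3,0.6,0,0,0,0,-0.25,0.5,0,0,0,0,-0.2,0.4,0,0,0,0,0,0,0,0,0]'

```text
clock: 24.72
tool_pos: [0.5064, 0.0254, 0.219]
eef_rot: [0.59, 0.765, 0.204, 0.157]
contact_force: [-0.2, -0.1, -3.4]
opening: 0.163
```

Call:
carry_out --motion '[0,-0.1,0.17,0,0,0,0,-0.05,0.09,0,0,0,0,0,0,0,0,0]'

```text
clock: 25.1
tool_pos: [0.5065, 0.0254, 0.2164]
eef_rot: [0.59, 0.765, 0.205, 0.158]
contact_force: [0.2, -0.2, -2.7]
opening: 0.161
```

Call:
carry_out --motion '[0,-0.05,0.09,0,0,0,0,-0.05,0.09,0,0,0,0,0,0,0,0,0]'

```text
clock: 25.48
tool_pos: [0.5064, 0.0254, 0.2142]
eef_rot: [0.59, 0.765, 0.205, 0.158]
contact_force: [0.4, -0.6, -3.6]
opening: 0.161
```

Call:
carry_out --motion '[0,-0.05,0.09,0,0,0,0,0,0,0,0,0]'

```text
clock: 25.72
tool_pos: [0.5065, 0.0254, 0.2132]
eef_rot: [0.59, 0.765, 0.205, 0.158]
contact_force: [-0.1, -0.3, -3.2]
opening: 0.16
```

Call:
carry_out --motion '[0,-0.05,0.09,0,0,0,0,0,0,0,0,0]'

```text
clock: 25.98
tool_pos: [0.5066, 0.0254, 0.2123]
eef_rot: [0.59, 0.765, 0.205, 0.158]
contact_force: [-0.2, -0.2, -2.9]
opening: 0.164
```

Call:
carry_out --motion '[0,-0.03,0.05,0,0,0,0,0,0,0,0,0]'

```text
clock: 26.22
tool_pos: [0.5066, 0.0255, 0.2121]
eef_rot: [0.59, 0.765, 0.205, 0.158]
contact_force: [-1.2, -0.9, 3.4]
opening: 0.163
```

Call:
carry_out --motion '[0,-0.03,0.05,0,0,0,0,0,0,0,0,0]'

```text
clock: 26.48
tool_pos: [0.5066, 0.0254, 0.212]
eef_rot: [0.59, 0.765, 0.205, 0.159]
contact_force: [-4.5, -3.1, 10.1]
opening: 0.162
```

Call:
carry_out --motion '[0,0.02,-0.03,0,0,0,0,0,0,0,0,0,0,0,0,0,0,0,0,0,0,0,0,0,0,0,0,0,0,0]' --hand 4

```text
clock: 27.1
tool_pos: [0.5066, 0.0255, 0.2114]
eef_rot: [0.59, 0.765, 0.205, 0.158]
contact_force: [0.0, 0.3, 0.9]
opening: 0.456
```

Call:
carry_out --motion '[0,0,-0.4,0,0,0,0,0,-1,0,0,0,0,0,-2,0,0,0,0,0,-3,0,0,0,0,0,-4,0,0,0,0,0,-3,0,0,0,0,0,0,0,0,0]'

```text
clock: 27.98
tool_pos: [0.4413, 0.008, 0.3296]
eef_rot: [0.59, 0.765, 0.205, 0.16]
contact_force: [0.8, 0.3, 0.0]
opening: 0.453
```

Run:
```python
from g import *
S=B-.043*xr+.1725*zr
print(monitor.get_state()["contact_force"],monitor.get_state()["tool_pos"])
for n in("top","scene"):
    s=snapshot(n); w=cloud(s)
    q=w.reshape(-1,3); q=q[~np.isnan(q[:,0])]; f=q-S; F=np.stack([f@xr,f@yr,f[:,2]],1)*1000
    r=F[(np.abs(F[:,0])<14)&(np.abs(F[:,1])<110)&(F[:,2]>-6)&(F[:,2]<13)]
    print(n,"rod",len(r),np.percentile(r,[1,50,99],axis=0).round(1).tolist())
    for d in finder.masks_of(s,"cover")+finder.masks_of(s,"chest")[:1]:
        p=w[d["pixels"]]; p=p[~np.isnan(p[:,0])]; print(" ",round(d["p"],2),np.percentile(p,[2,50,98],axis=0).round(3).tolist())
    save("v11"+n,cv2.resize(s["frame"][90:340,130:510] if n=="top" else s["frame"][120:340,150:470],(800,550)))
```

```text
[0.75460022 0.26365698 0.0456305 ] [0.44132235 0.00804361 0.32964523]
top rod 234 [[-12.3, -87.8, -3.8], [-2.2, 43.9, 5.3], [12.9, 89.4, 10.8]]
  0.75 [[0.701, -0.025, -0.002], [0.731, 0.011, 0.026], [0.773, 0.048, 0.061]]
  0.73 [[0.374, 0.314, 0.017], [0.406, 0.347, 0.038], [0.442, 0.384, 0.073]]
  0.6 [[0.462, -0.186, 0.02], [0.496, -0.151, 0.027], [0.53, -0.119, 0.061]]
  0.35 [[0.312, 0.026, -0.001], [0.361, 0.065, 0.007], [0.412, 0.111, 0.035]]
  0.72 [[0.343, 0.239, 0.003], [0.485, 0.405, 0.059], [0.617, 0.464, 0.227]]
scene rod 304 [[-13.1, -90.7, -5.2], [5.7, -9.4, 4.0], [11.2, 87.3, 8.2]]
  0.96 [[0.472, -0.191, 0.004], [0.516, -0.156, 0.024], [0.54, -0.12, 0.059]]
  0.67 [[0.705, -0.026, -0.0], [0.751, 0.007, 0.026], [0.78, 0.053, 0.059]]
  0.57 [[0.352, 0.312, 0.008], [0.421, 0.343, 0.037], [0.451, 0.41, 0.071]]
  0.32 [[0.734, 0.11, 0.005], [0.771, 0.129, 0.078], [0.783, 0.16, 0.111]]
  0.66 [[0.337, 0.228, 0.004], [0.506, 0.405, 0.059], [0.629, 0.459, 0.225]]
```

View pics/v11scene.png

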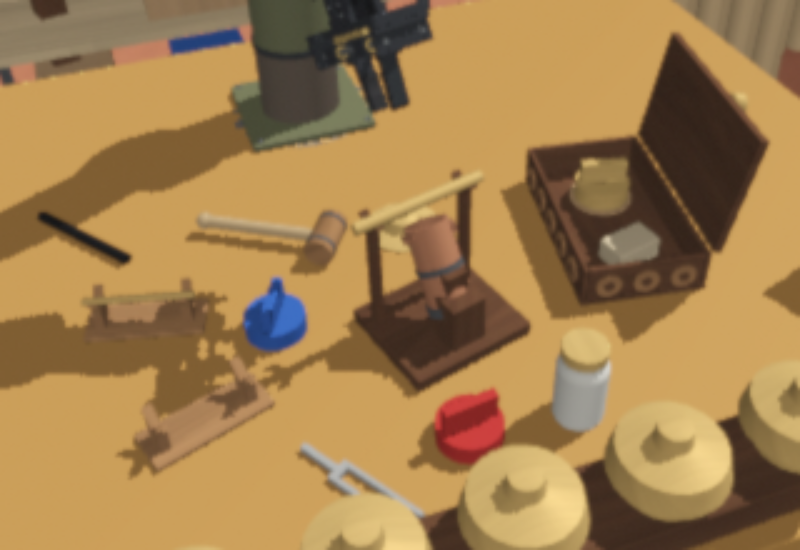

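View pics/v11top.png

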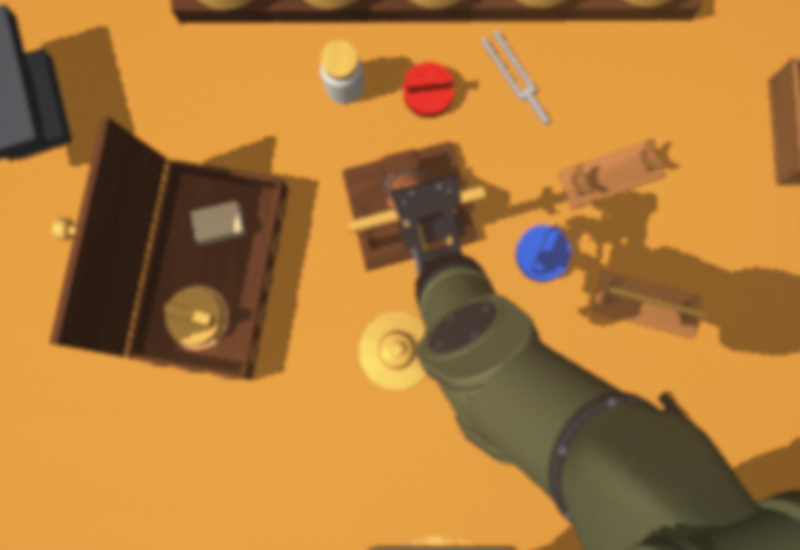

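The rod bridges both rests above the open mouth (v11scene, (360,228) to (482,178)), and its ends are within about 2 mm of centred. The cover stands on the pad at (600,185) with its handle up. The lid is open, the other things look undisturbed, and the gripper is clear. Handing in.

```bash
python3 -c "
from h import *
print(workorder.finish_job(), monitor.get_state()['clock'])"
```

```text
the job is handed in; nothing more can be done
the job is handed in; nothing more can be done
```

The job is done and handed in at about 28 s of the 66 s allowed. I turned the cover about 85° anticlockwise and drew it off along the tube's axis. I set it flat on the cork pad, handle up. I then lifted the thick rod from its cradle and lowered it into both rests until I felt light contact, about 10 N.

My last checks, from both cameras:
- **Rod:** it lies across the open mouth in both rests, with its ends at -88/+89 mm in one camera and -91/+87 mm in the other, so centred to about 2 mm.
- **Cover:** its measured centre is within about 3 mm of the pad's centre in the top camera. From the scene camera it could only be judged by eye, because its outline included some of its surroundings.
- **Everything else:** the lid is open, the gripper is clear and reads no contact force, and the other things look unmoved in the pictures.

No check failed. The two cameras disagree with each other by about 3 mm in x, so I worked from their mean.

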